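# Close the casting mould: finish two crosswise passes over the cover screws

### The job

Take the T-handled torque wrench out of its holder and finish tightening the mould's four square-headed cover screws clockwise with it: the first of two passes was left half done: two opposite screws have had their eighth of a turn, so first give about an eighth of a turn to each of the other two, whose yellow ticks still point at the red dots beside them. Then make the second pass over all four in crosswise order (each time the opposite screw next), turning each one home against its seat until the pointer of the wrench stands in the green, holding it there a moment and never letting it reach the red. Finally stand the wrench back upright in its holder and let go; touch the mould only with the wrench and do not disturb the other things.

Things in the scene. Friction and masses are not known exactly. Their poses are not given: they have to be found in the camera images.
- mould: casting mould, fixed to the table: plywood board 190 x 190 mm, pink silicone inlay, aluminium cover 178 x 178 mm whose top is 36 mm above the table, with low ribs and a pour neck (60 across, top 52 above the table) in the middle. Origin: centre of the underside; z up. The four screws stand at (+-52, +-52) mm in its x, y.
- holder: wooden block 80 x 80 x 46 mm, fixed to the table, with a square upright hole 38 x 38 mm (mouth chamfered 5 mm), 40 deep (its floor 6 above the table), in which the wrench stands. Origin: centre of the underside; the hole's sides lie along its x and y.
- wrench: loose T-handled torque wrench (0.26 kg) standing upright in the holder, socket down, 128 mm long. Origin: centre of the socket's underside; z up along the shaft. Socket outside 28 x 28 mm, 32 high, sides along its x and y; its square cavity is 19 mm wide and 22 deep, the mouth flared to 23 mm over the lowest 5 mm. At 82 to 86 mm a white dial 62 across; above it the handle bar. A torsion spring (0.6 N m/rad) lets the handle twist on the shaft; see wrench_twist.
- wrench_grip (a point): centre of the wrench's blue handle bar, on the shaft axis 114 mm above the socket's underside. The bar is 84 mm long along this frame's x, 24 wide along y, 28 high; at rest its x is parallel to the wrench's x. Turns with the handle.
- wrench_twist (a joint): twist of the handle against the socket, rad: 0 at rest, positive when the handle is turned clockwise (from above) against resistance; torque = 0.6 N m per rad. The yellow pointers, fixed to the shaft, show it on the dial: green marks from 0.24 to 0.48 rad, red marks from 0.60.
- screw_1 (a joint): turn of screw 1, rad, positive = clockwise from above = tightening. 0 where its yellow tick points at the red dot beside it. Starts between 0.6 and 0.8 (has had its first part turn); turns with light friction (0.04 N m, it stays where it is left) until it meets its hard seat somewhere between 1.25 and 1.60; the seat differs from screw to screw and has to be felt.
- screw_1_head (a point): centre of the top of screw 1's square head (16 x 16 mm, 16 high, yellow tick on top from its centre towards its +x, top face 55 mm above the table), at (+52, +52) mm in the mould's frame, opposite screw 3. The head's sides lie along its x and y; it turns with the screw. Under the head is a fixed washer 38 across whose top is 39 mm above the table; a seated socket rests on it; a red dot on the cover, 26 mm from the screw's axis, lies from it in the direction of the mould's +x.
- screw_2 (a joint): turn of screw 2, rad, positive = clockwise from above = tightening. 0 where its yellow tick points at the red dot beside it. Starts between 0 and 0.15 (not yet given its first part turn); turns with light friction (0.04 N m, it stays where it is left) until it meets its hard seat somewhere between 1.25 and 1.60; the seat differs from screw to screw and has to be felt.
- screw_2_head (a point): centre of the top of screw 2's square head (16 x 16 mm, 16 high, yellow tick on top from its centre towards its +x, top face 55 mm above the table), at (+52, -52) mm in the mould's frame, opposite screw 4. The head's sides lie along its x and y; it turns with the screw. Under the head is a fixed washer 38 across whose top is 39 mm above the table; a seated socket rests on it; a red dot on the cover, 26 mm from the screw's axis, lies from it in the direction of the mould's +x.
- screw_3 (a joint): turn of screw 3, rad, positive = clockwise from above = tightening. 0 where its yellow tick points at the red dot beside it. Starts between 0.6 and 0.8 (has had its first part turn); turns with light friction (0.04 N m, it stays where it is left) until it meets its hard seat somewhere between 1.25 and 1.60; the seat differs from screw to screw and has to be felt.
- screw_3_head (a point): centre of the top of screw 3's square head (16 x 16 mm, 16 high, yellow tick on top from its centre towards its +x, top face 55 mm above the table), at (-52, -52) mm in the mould's frame, opposite screw 1. The head's sides lie along its x and y; it turns with the screw. Under the head is a fixed washer 38 across whose top is 39 mm above the table; a seated socket rests on it; a red dot on the cover, 26 mm from the screw's axis, lies from it in the direction of the mould's +x.
- screw_4 (a joint): turn of screw 4, rad, positive = clockwise from above = tightening. 0 where its yellow tick points at the red dot beside it. Starts between 0 and 0.15 (not yet given its first part turn); turns with light friction (0.04 N m, it stays where it is left) until it meets its hard seat somewhere between 1.25 and 1.60; the seat differs from screw to screw and has to be felt.
- screw_4_head (a point): centre of the top of screw 4's square head (16 x 16 mm, 16 high, yellow tick on top from its centre towards its +x, top face 55 mm above the table), at (-52, +52) mm in the mould's frame, opposite screw 2. The head's sides lie along its x and y; it turns with the screw. Under the head is a fixed washer 38 across whose top is 39 mm above the table; a seated socket rests on it; a red dot on the cover, 26 mm from the screw's axis, lies from it in the direction of the mould's +x.
- mist_bottle: bystander, loose: clear mist bottle with amber wash and white pump head, 37 mm across, 139 tall mm. Origin: centre of its underside.
- tape_roll: bystander, loose: roll of masking tape lying flat, 103 across, 25 tall mm. Origin: centre of its underside.
- paint_pot: bystander, loose: ochre pigment pot with black lid, 52 across, 55 tall mm. Origin: centre of its underside.
- sanding_block: bystander, loose: cork sanding block, 44 x 70 x 26 mm. Origin: centre of its underside.
Not all that is in view belongs to the job. Of the things like the wrench, leave any that is purple or turquoise; of the rest the smaller one is meant.

How it is judged (in metres and radians):
On the way, in this order (a step that is already met when the one before it is completed fails the run):
1. first pass finished: all four screws have had their part turn and none is home (value of joint each of screw_1, screw_2, screw_3, screw_4 above 0.4 rad and not (value of joint screw_1 above 1.22 rad) and not (value of joint screw_2 above 1.36 rad) and not (value of joint screw_3 above 1.44 rad) and not (value of joint screw_4 above 1.29 rad)), for 0.1 s.
2. second pass: a first screw is home, with the wrench pointer in the green (value of joint wrench_twist between 0.2 and 0.6 rad and ((value of joint screw_1 above 1.22 rad and not (value of joint screw_2 above 1.36 rad) and not (value of joint screw_3 above 1.44 rad) and not (value of joint screw_4 above 1.29 rad)) or (not (value of joint screw_1 above 1.22 rad) and value of joint screw_2 above 1.36 rad and not (value of joint screw_3 above 1.44 rad) and not (value of joint screw_4 above 1.29 rad)) or (not (value of joint screw_1 above 1.22 rad) and not (value of joint screw_2 above 1.36 rad) and value of joint screw_3 above 1.44 rad and not (value of joint screw_4 above 1.29 rad)) or (not (value of joint screw_1 above 1.22 rad) and not (value of joint screw_2 above 1.36 rad) and not (value of joint screw_3 above 1.44 rad) and value of joint screw_4 above 1.29 rad))), for 0.1 s.
3. then the screw opposite it is home, with the pointer in the green (value of joint wrench_twist between 0.2 and 0.6 rad and ((value of joint screw_1 above 1.22 rad and not (value of joint screw_2 above 1.36 rad) and value of joint screw_3 above 1.44 rad and not (value of joint screw_4 above 1.29 rad)) or (not (value of joint screw_1 above 1.22 rad) and value of joint screw_2 above 1.36 rad and not (value of joint screw_3 above 1.44 rad) and value of joint screw_4 above 1.29 rad))), for 0.1 s.
4. then a third screw is home, with the pointer in the green (value of joint wrench_twist between 0.2 and 0.6 rad and ((not (value of joint screw_1 above 1.22 rad) and value of joint screw_2 above 1.36 rad and value of joint screw_3 above 1.44 rad and value of joint screw_4 above 1.29 rad) or (value of joint screw_1 above 1.22 rad and not (value of joint screw_2 above 1.36 rad) and value of joint screw_3 above 1.44 rad and value of joint screw_4 above 1.29 rad) or (value of joint screw_1 above 1.22 rad and value of joint screw_2 above 1.36 rad and not (value of joint screw_3 above 1.44 rad) and value of joint screw_4 above 1.29 rad) or (value of joint screw_1 above 1.22 rad and value of joint screw_2 above 1.36 rad and value of joint screw_3 above 1.44 rad and not (value of joint screw_4 above 1.29 rad)))), for 0.1 s.
5. then the last screw is home, with the pointer in the green (value of joint wrench_twist between 0.2 and 0.6 rad and value of joint screw_1 above 1.22 rad and value of joint screw_2 above 1.36 rad and value of joint screw_3 above 1.44 rad and value of joint screw_4 above 1.29 rad), for 0.1 s.
At the end, for the whole second after the job is handed in: All four screws are home (within 0.08 rad of their seats), and the wrench stands released and at rest in the holder's hole: within 10 mm of its centre, on its floor (no more than 4 mm above it), tilted less than 0.15 rad (value of joint screw_1 above 1.22 rad and value of joint screw_2 above 1.36 rad and value of joint screw_3 above 1.44 rad and value of joint screw_4 above 1.29 rad and horizontal distance between wrench and holder below 0.01 m and z of wrench in the frame of holder below 0.01 m and angle between wrench's own z axis and vertical below 0.15 rad and linear speed of wrench below 0.02 m/s); the robot touches nothing.
It fails at once if the wrench pointer goes well into the red (twist over 0.60 rad): a screw is over-tightened (value of joint wrench_twist above 0.6 rad).
It fails at once if the fingers or arm touch the mould or its screws (over 1 N): the screws are turned with the wrench (contact force between any of the fingers, the arm and mould above 1 N).
It fails at once if a bystander is moved more than 30 mm (distance of any of mist_bottle, tape_roll, paint_pot, sanding_block from where it was at the start of the episode above 0.03 m).
It also fails if it takes over 72 s, if anything falls off the work surface, if the arm or the gripper's body presses on something with over 40 N, if the wrist force passes 120 N, or if a joint passes its speed limit or range.

### The arm

A 6-joint arm with a two-finger parallel gripper is mounted at the origin on the work surface; the furniture and walls round the work are solid. World frame = base frame: x ahead of the robot, y to its left, z up, the work surface at z = 0. Lengths are in m, angles in degrees, forces in N, time in s.
With the tool pointing down it reaches from about 0.325 to 0.775 m from the base axis. Payload 5.5 kg.
Tool frame: the origin (TCP) lies at the centre of the arm's flange, where the gripper is bolted on; the fingertips stand 182 mm ahead of it and the grasp point (between the pads) lies 163 mm ahead of it; z points along the fingers, y is the line along which they close (so a half turn about z gives the same grasp; the last joint's range is limited). The gripper opens to 88 mm and grips with 3 to 60 N. Pads are 20 mm wide; open, the fingers measure 115 mm over their backs; the gripper's body (75 mm by 178 mm) begins 61 mm behind the grasp point.
Start: joints at [-76.358, 5.22, 70.514, -0, 104.267, -3.249], TCP at [0.174, -0.574, 0.405] pointing down, gripper open.
Joint ranges: [-164.24, 164.24], [-49.07, 125.15], [9.68, 141.18], [-86.29, 266.29], [3.28, 154.24], [-151.56, 151.56]. Speed limits (degrees/s): [147.25, 147.25, 172.46, 180, 180, 180].

### API

Orientations are given as [roll, pitch, yaw] about the fixed x, y, z axes, in that order (R = Rz(yaw) Ry(pitch) Rx(roll)).
In Python, from station import r gives the robot as it stands. The module is installed in compiled form; this text tells all that it offers. Calls block until the motion is done:
- r.reach(position, orientation): joint-space move of the TCP to a pose.
- r.servo_line(position, rotation=None, speed=0.15): straight line of the TCP; rotation=None keeps the orientation; speed is the mean speed in m/s.
- r.move_joints(angles): joint-space move.
- r.let_go() and r.grab(squeeze=None): open the fingers fully, or close them until they stop; squeeze is the grip in N (None keeps the last).
- r.wait(seconds).
- r.inverse_kinematics(position, orientation): joint angles nearest the present ones, or None.
- r.sense(): the state.
- r.snapshot(name): name is "scene" or "top" or "wrist"; returns a dict with "frame" (400x640x3 uint8, red, green, blue), "fx", "fy", "cx", "cy" (pixels), "dist_coeffs" ([k1, k2, p1, p2, k3] as OpenCV has them; the pictures are not rectified), "R" (3x3) and "t" (3): a world point X has camera coordinates R X + t. Camera axes: x right, y down, z forward; pixel columns grow to the right and rows downward; lengths in m; the calibration is good to about 2 mm. A picture is of the moment at which its call begins. There is no depth.
A pose or a line that the arm cannot do raises r.IKError and nothing moves.
- r.hand_in(): hands the job in; it is judged then, once.
The state is a dict: "clock": time; "joints": joint angles; "joint_vel": joint speeds; "joint_torque": joint torques, N m; "tcp_pos": TCP position; "orientation": TCP orientation; "contact_force": force on the tool from outside, world axes, zero at the start; "torque": the same for the moment, N m; "opening": finger opening in m; "gripper_force": force on a finger pad.
Only numpy, scipy, OpenCV 4.12 (cv2) and the standard library are available. Lean on these libraries where they do the work, as an engineer would, in place of code of your own. Each camera call takes 0.05 s, during which the arm holds its last target. There are 200 camera calls.

## Working session

There is one attempt and no reset: what is moved stays moved. The work goes in short steps, each a Python script; the robot and the scene stay as the last script left them, time stands still between calls to the robot, and variables do not carry over. Pictures are saved under pics/ and viewed, at most 10 in all, crops included, and the job is handed in when it is done.

```bash
mkdir -p pics; cat > h.py <<'E'
from station import r
import numpy as np, cv2
def snap(n,f=None):
    s=r.snapshot(n)
    if f: cv2.imwrite('pics/'+f,cv2.cvtColor(s['frame'],cv2.COLOR_RGB2BGR))
    return s
def ray(s,uv,z):
    K=np.array([[s['fx'],0,s['cx']],[0,s['fy'],s['cy']],[0,0,1]])
    p=cv2.undistortPoints(np.array(uv,float).reshape(-1,1,2),K,np.array(s['dist_coeffs'],float)).reshape(-1,2)
    R=np.array(s['R']);t=np.array(s['t']);c=-R.T@t
    d=np.c_[p,np.ones(len(p))]@R
    return c+d*((z-c[2])/d[:,2])[:,None]
def proj(s,X):
    K=np.array([[s['fx'],0,s['cx']],[0,s['fy'],s['cy']],[0,0,1]])
    return cv2.projectPoints(np.array(X,float).reshape(-1,1,3),cv2.Rodrigues(np.array(s['R']))[0],np.array(s['t'],float),K,np.array(s['dist_coeffs'],float))[0].reshape(-1,2)
E
python3 - <<'E'
from h import *
for n in('top','scene'):
    s=snap(n,n+'0.png'); R=np.array(s['R']);print(n,s['fx'],-R.T@np.array(s['t']),R[2])
print(r.sense())
E
```

```text
top 462.63750561289993 [0.32438253 0.07320066 1.39365055] [ 0.18844432  0.01587217 -0.98195561]
scene 381.05064294167875 [0.00396415 0.63193818 0.98537776] [ 0.4827236  -0.45969239 -0.74542661]
{'clock': 0.1, 'joints': array([-7.63571203e+01,  5.25977872e+00,  7.05745892e+01,  9.85881624e-04,
        1.04266606e+02, -3.24951089e+00]), 'joint_vel': array([-0.01829136, -0.0623325 , -0.13830736,  0.0650527 ,  0.04255297,
       -0.08511074]), 'joint_torque': array([ 2.31170619e-03, -4.47857237e+01, -4.07570601e+01,  7.00319745e-02,
        2.84671469e-02, -9.78837534e-05]), 'tcp_pos': array([ 0.17435117, -0.57416937,  0.40361324]), 'orientation': array([-1.79899242e+02, -6.67801970e-03,  1.68926268e+01]), 'contact_force': array([-0.30125159,  0.35168989,  0.49404741]), 'torque': array([ 0.02986161,  0.01141526, -0.01278856]), 'gripper_force': 0.0, 'opening': 0.08774348308753978}
```

View pics/top0.png

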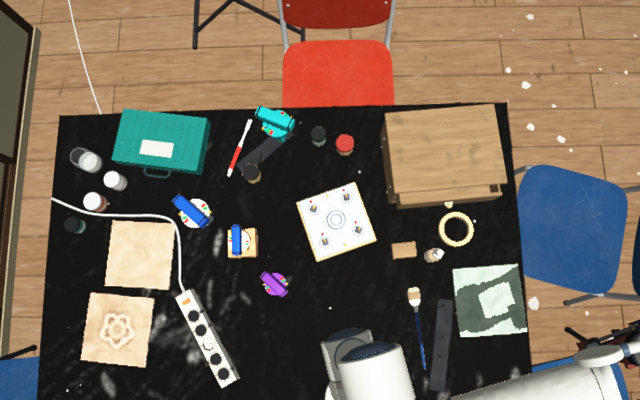

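View pics/scene0.png

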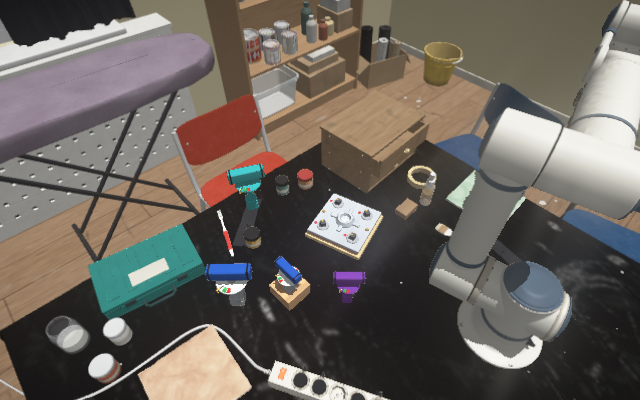

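Top view: mould at (336,221), small blue wrench in the wooden holder at (242,241). The larger blue wrench (192,211), turquoise (275,122) and purple (275,284) ones are decoys. The scene view agrees.

```bash
python3 - <<'E'
from h import *
s=snap('top')
print('mould',ray(s,[336,219],.052),ray(s,[[297,199],[354,183],[377,241],[319,261]],.02))
f=cv2.cvtColor(s['frame'],cv2.COLOR_RGB2HSV)
m=cv2.inRange(f,(105,120,60),(125,255,255))[215:265,222:262]
c=max(cv2.findContours(m,0,2)[0],key=cv2.contourArea)+np.array([222,215])
b=cv2.boxPoints(cv2.minAreaRect(c));print(ray(s,b,.134),ray(s,b,.134).mean(0))
w=r.snapshot('wrist');R=np.array(w['R']);print(w['fx'],w['cx'],w['cy'],-R.T@np.array(w['t']),R)
E
```

```text
mould [[0.51803587 0.06188651 0.052     ]] [[ 0.58673447  0.17791367  0.02      ]
 [ 0.63164863  0.00392362  0.02      ]
 [ 0.4536058  -0.05822241  0.02      ]
 [ 0.39882554  0.11512968  0.02      ]]
[[0.49943315 0.34992515 0.134     ]
 [0.49890064 0.32765367 0.134     ]
 [0.41637127 0.32683641 0.134     ]
 [0.41683472 0.34885113 0.134     ]] [0.45788495 0.33831659 0.134     ]
348.26964535808617 317.30264253739904 200.58793413420517 [ 0.25087017 -0.55047157  0.38246302] [[ 0.29002468 -0.95701855 -0.00108851]
 [-0.91529158 -0.27771115  0.29174963]
 [-0.2795121  -0.08361828 -0.9564941 ]]
```

```bash
python3 - <<'E'
from h import *
r.reach([.565,.062,.45],[180,0,180]); r.wait(.3)
s=snap('wrist','w1.png');print(r.sense()['clock'],r.sense()['joints'])
np.savez('w1.npz',**s)
r.reach([.515,.338,.43],[180,0,180]); r.wait(.3)
s=snap('wrist','w2.png');print(r.sense()['clock'],r.sense()['joints'])
np.savez('w2.npz',**s)
E
```

```text
3.1917 [ 2.80945010e+00  1.13174868e+00  7.01353675e+01 -1.59522236e-03
  1.08733394e+02 -8.71650756e+01]
4.625 [ 3.00340509e+01  8.11539529e+00  6.47982169e+01 -2.74336182e-03
  1.07070227e+02 -5.98935161e+01]
```

View pics/w1.png

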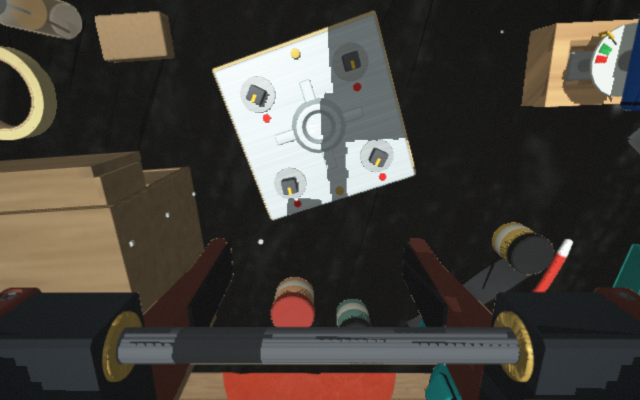

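View pics/w2.png

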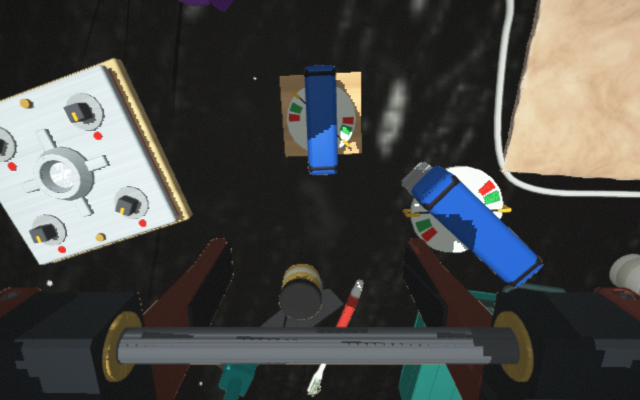

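w1: mould with screws 1–4 at (377,156), (290,185), (257,95), (351,62). Dots lie on the +x side (image down), and the ticks of 2 and 4 point at their dots. w2: wrench bar centred at (321,120), on the holder corners (280,76)–(361,156).

```bash
python3 - <<'E'
from h import *
s=np.load('w1.npz');f=cv2.cvtColor(s['frame'],cv2.COLOR_RGB2HSV)
m=cv2.inRange(f,(0,150,60),(6,255,255))|cv2.inRange(f,(174,150,60),(180,255,255))
est={1:(382,177),2:(298,204),3:(267,118),4:(357,87)};D=[];M=[]
loc={1:(52,52),2:(52,-52),3:(-52,-52),4:(-52,52)}
n,_,st,ce=cv2.connectedComponentsWithStats(m)
for k in est:
    i=1+np.argmin(np.hypot(*(ce[1:]-est[k]).T));D.append(ray(s,ce[i],.036)[0,:2]);M.append(np.array(loc[k])/1000+[.026,0]);print(k,ce[i],st[i,4])
D=np.array(D);M=np.array(M)
A=M-M.mean(0);B=D-D.mean(0);H=A.T@B;th=np.arctan2(H[0,1]-H[1,0],H[0,0]+H[1,1])
R=np.array([[np.cos(th),-np.sin(th)],[np.sin(th),np.cos(th)]]);c=D.mean(0)-R@M.mean(0)
print('mould',c,np.degrees(th),'resid mm',1000*(D-(M@R.T+c)), 'scale',np.linalg.norm(B)/np.linalg.norm(A))
S={k:c+R@(np.array(loc[k])/1000) for k in loc}
# ticks
m=cv2.inRange(f,(15,130,120),(32,255,255))
n,_,st,ce=cv2.connectedComponentsWithStats(m)
for k in S:
    pc=proj(s,[*S[k],.055])[0];i=1+np.argmin(np.hypot(*(ce[1:]-pc).T));d=ray(s,ce[i],.055)[0,:2]-S[k]
    print(k,S[k],'head px',pc,ce[i],st[i,4],'turn',th-np.arctan2(d[1],d[0]),np.hypot(*d))
s=np.load('w2.npz');f=cv2.cvtColor(s['frame'],cv2.COLOR_RGB2HSV)
m=cv2.inRange(f,(105,120,40),(125,255,255));m[:,:290]=0;m[:,355:]=0
q=max(cv2.findContours(m,0,2)[0],key=cv2.contourArea);b=cv2.minAreaRect(q);P=ray(s,cv2.boxPoints(b),.134);print('bar',b,P.mean(0),P)
m=cv2.inRange(f,(8,50,90),(24,200,255));m[:,:270]=0;m[:,372:]=0;m[:60]=0;m[170:]=0
q=np.vstack([q for q in cv2.findContours(m,0,2)[0] if cv2.contourArea(q)>60]);b=cv2.minAreaRect(q);P=ray(s,cv2.boxPoints(b),.046);print('holder',b,P.mean(0),P)
Rw=s['R'];print(-Rw.T@s['t'])
E
```

```text
1 [382.      176.34375] 32
2 [297.32142857 203.5       ] 28
3 [266.07894737 117.97368421] 38
4 [356.82222222  86.6       ] 45
mould [0.51750549 0.06293851] 18.282577384674546 resid mm [[-0.1873434  -0.33267514]
 [-0.06032588  0.09707073]
 [ 0.1275971   0.1647722 ]
 [ 0.12007218  0.07083221]] scale 0.9974219971735346
1 [0.55056798 0.12862619] head px [379.08453042 158.18727252] [377.39130435 161.13043478] 23 turn 0.7986166665286527 0.0036223768995820955
2 [0.58319317 0.02987602] head px [288.53566977 187.4705659 ] [289.4  190.35] 20 turn 0.06008370046484579 0.003424797482959729
3 [ 0.484443   -0.00274917] head px [254.27557154  94.3620438 ] [253.16666667  97.79166667] 24 turn 0.6935225454626998 0.0036210051439942168
4 [0.45181781 0.09600101] head px [351.44103507  60.03686976] [352.28571429  63.71428571] 7 turn 0.05082991720684471 0.0035488955160840603
bar ((321.0014953613281, 120.55476379394531), (91.51360321044922, 30.15306854248047), 88.4306411743164) [0.45560008 0.34024358 0.134     ] [[0.42137665 0.32804785 0.134     ]
 [0.42084896 0.35043816 0.134     ]
 [0.48977727 0.35331889 0.134     ]
 [0.49039745 0.32916943 0.134     ]]
holder ((321.5946044921875, 113.43243408203125), (82.86011505126953, 81.37701416015625), 88.15238952636719) [0.45492916 0.34168387 0.046     ] [[0.41532479 0.30048585 0.046     ]
 [0.41309157 0.38006219 0.046     ]
 [0.4943604  0.38568526 0.046     ]
 [0.49693989 0.30050217 0.046     ]]
[0.43468705 0.33746408 0.40889186]
```

```bash
cat >> h.py <<'E'
MY=18.28
S={1:(.55057,.12863),2:(.58319,.02988),3:(.48444,-.00275),4:(.45182,.09600)}
G=(.4556,.3402); H=(.4549,.3417); ZG=.283; ZS=.3165; ZT=.352
def st(m=''):
    s=r.sense();print(m,'t%.2f'%s['clock'],'p',s['tcp_pos'].round(4),'yaw %.2f'%s['orientation'][2],'F',s['contact_force'].round(2),'M',s['torque'].round(3),'op %.4f gf %.1f'%(s['opening'],s['gripper_force']));return s
def tz(n=4):
    v=[]
    for _ in range(n): v.append(r.sense()['torque'][2]); r.wait(.01)
    return np.mean(v)
E
python3 - <<'E'
from h import *
o=[180,0,181.8]
r.reach([*G,.34],o); r.servo_line([*G,ZG],speed=.1); st('down')
r.grab(50); st('grabbed'); r.servo_line([*G,ZT],speed=.12); s=st('lifted')
snap('wrist','w3.png')
for _ in range(3): print(tz())
j=s['joints'].copy(); j[5]+=1; r.move_joints(j); st('turned1')
E
```

```text
down t5.85 p [0.4559 0.3403 0.2837] yaw -178.21 F [-0.42  0.11  0.83] M [ 0.059 -0.142  0.004] op 0.0878 gf 0.0
grabbed t6.85 p [0.4556 0.3402 0.283 ] yaw -178.20 F [ 0.21  0.42 -0.13] M [ 0.071 -0.1    0.013] op 0.0238 gf 50.0
lifted t7.58 p [0.4555 0.3402 0.3511] yaw -178.20 F [-0.71  0.31 -2.98] M [ 0.073 -0.161  0.012] op 0.0238 gf 50.0
0.0020652143654321196
0.016244786093457156
-0.003847122116437842
turned1 t7.97 p [0.4555 0.3401 0.3505] yaw -179.20 F [-0.04  0.06 -2.22] M [ 0.033 -0.127 -0.008] op 0.0237 gf 50.0
```

View pics/w3.png

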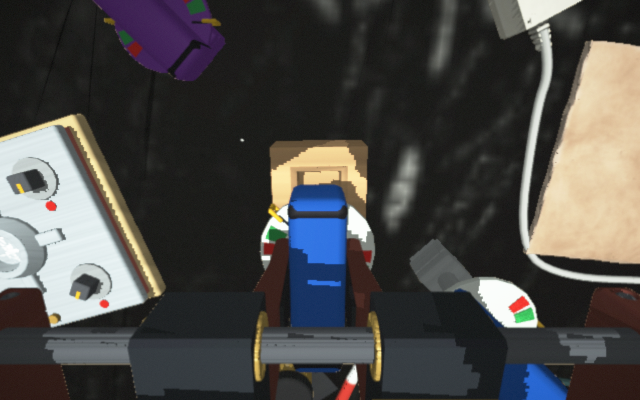

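w3: the wrench is held square in the fingers and lifted clear of the holder; the hole mouth is visible at (320,178). Now screw 2's part turn.

```bash
cat >> h.py <<'E'
def ontop(k,turn):
    y=MY-np.degrees(turn)+180
    r.reach([*S[k],ZT],[180,0,y]); r.wait(.2); z0=tz(10)
    r.servo_line([*S[k],ZS],speed=.06); r.wait(.1); s=st('on %d tare %.3f'%(k,z0)); return z0
def rot(j,d): j[5]+=d; r.move_joints(j)
E
python3 - <<'E'
from h import *
z0=ontop(2,.06)
s=r.sense()
if s['contact_force'][2]<6:
    j=s['joints'].copy()
    for d in [8,4,4,8,8,8,8,8]:
        rot(j,d); print(d,round(tz(6)-z0,3))
    st('end')
    np.save('j.npy',j)
snap('wrist','w4.png')
E
```

```text
on 2 tare -0.006 t10.37 p [0.5832 0.0298 0.3161] yaw -165.16 F [ 0.02 -0.43 -2.5 ] M [ 0.1   -0.087 -0.018] op 0.0234 gf 50.0
8 0.013
4 0.018
4 0.007
8 0.031
8 0.026
8 0.036
8 0.034
8 0.047
end t12.82 p [0.5832 0.0299 0.316 ] yaw 139.19 F [-0.17  1.11 -1.85] M [ 0.163 -0.085  0.02 ] op 0.0238 gf 50.0
```

View pics/w4.png

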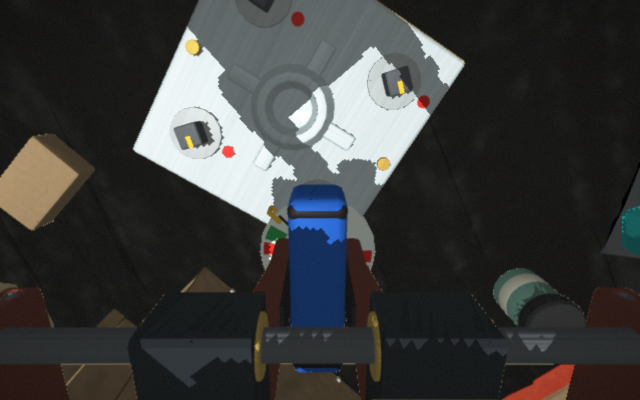

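w4: the socket is seated over screw 2 with the pointer still near rest, and the board is undisturbed. Torque reads the expected 0.04 N m and the screw is at about 0.75 rad. Next is screw 4's part turn, then straight on home.

```bash
cat >> h.py <<'E'
def home(k,j,z0,y0turn):
    tot=0
    while tot<75:
        q=tz(8)-z0
        if q>.195: break
        d=4 if q<.09 else 3 if q<.15 else 2
        rot(j,d); tot+=d
    y=r.sense()['orientation'][2]
    print('home',k,'rot',tot,'tq %.3f twist %.2f'%(q,q/.6),'screw~%.2f'%np.radians((MY+180-y)-np.degrees(q/.6)-11))
    r.wait(.5); print('hold tq %.3f'%(tz(8)-z0))
    return tot
def off(k,j,d):
    rot(j,-d); p=r.sense()['tcp_pos']; r.servo_line([*S[k],ZT],speed=.1); st('off')
E
python3 - <<'E'
from h import *
j=np.load('j.npy'); off(2,j,15)
z0=ontop(4,.05); s=r.sense()
assert s['contact_force'][2]<6
j=s['joints'].copy()
for d in [14,14,14,14]: rot(j,d); print(round(tz(6)-z0,3))
r.wait(.5)
home(4,j,z0,0); np.save('j.npy',j); st()
snap('wrist','w5.png')
E
```

```text
off t13.73 p [0.5832 0.0299 0.3525] yaw 153.82 F [ 0.   -0.43 -2.54] M [ 0.011 -0.134  0.035] op 0.0239 gf 50.0
on 4 tare -0.017 t15.50 p [0.4518 0.096  0.3162] yaw -164.58 F [-0.07  0.05 -2.43] M [ 0.066 -0.176 -0.016] op 0.0239 gf 50.0
0.024
0.02
0.007
0.009
home 4 rot 56 tq 0.215 twist 0.36 screw~1.45
hold tq 0.214
 t23.27 p [0.4518 0.096  0.3162] yaw 83.42 F [ 4.23  1.33 -4.99] M [ 0.738 -1.162  0.236] op 0.0237 gf 50.0
```

View pics/w5.png

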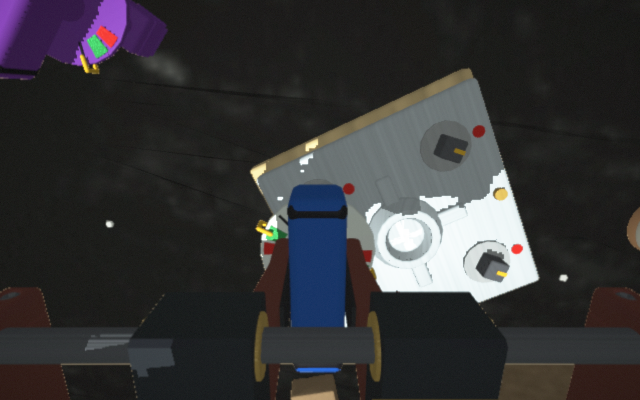

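w5: on screw 4 the pointer (265,230) stands at the green mark. Off it, then screw 2, and then screws 1 and 3, checking each fit.

```bash
python3 - <<'E'
from h import *
j=np.load('j.npy'); off(4,j,31)
for k,t in [(2,.775),(1,.78),(3,.70)]:
    z0=ontop(k,t); s=r.sense()
    assert s['contact_force'][2]<6 and s['tcp_pos'][2]<.3175
    j=s['joints'].copy()
    n=home(k,j,z0,0); st()
    if not 25<n<72: print('odd');break
    snap('wrist','home%d.png'%k)
    off(k,j,31)
E
python3 - <<'E'
import cv2,numpy as np
cv2.imwrite('pics/m1.png',np.hstack([cv2.imread('pics/home%d.png'%k)[140:300,190:440] for k in(2,1,3)]))
E
```

```text
off t24.41 p [0.4518 0.096  0.3522] yaw 114.39 F [ 0.64 -0.81 -2.91] M [ 0.003 -0.086 -0.005] op 0.0235 gf 50.0
on 2 tare 0.000 t26.34 p [0.5832 0.0299 0.3161] yaw 153.87 F [ 0.02  0.1  -2.99] M [ 0.066 -0.093  0.005] op 0.0235 gf 50.0
home 2 rot 74 tq 0.204 twist 0.34 screw~1.53
hold tq 0.207
 t33.31 p [0.5832 0.0299 0.3161] yaw 79.88 F [ 5.14  2.   -2.78] M [ 0.592 -1.235  0.2  ] op 0.0234 gf 50.0
odd[ WARN:0@0.024] global loadsave.cpp:275 findDecoder imread_('pics/home2.png'): can't open/read file: check file path/integrity
Traceback (most recent call last):
TypeError: 'NoneType' object is not subscriptable
```

Screw 2 is home at 0.34 rad twist; only my own limit on the rotation was too tight. Continuing.

```bash
sed -i 's/tot<75/tot<95/' h.py; python3 - <<'E'
from h import *
j=r.sense()['joints'].copy()
snap('wrist','home2.png'); off(2,j,31)
for k,t in [(1,.78),(3,.70)]:
    z0=ontop(k,t); s=r.sense()
    assert s['contact_force'][2]<6 and s['tcp_pos'][2]<.3175
    j=s['joints'].copy()
    n=home(k,j,z0,0); st()
    snap('wrist','home%d.png'%k)
    if not 25<n<94: print('odd');break
    off(k,j,31)
cv2.imwrite('pics/m1.png',np.hstack([cv2.imread('pics/home%d.png'%k)[140:300,190:440] for k in(2,1,3)]))
E
```

```text
off t34.45 p [0.5831 0.0298 0.3524] yaw 110.85 F [-0.73 -1.17 -3.56] M [ 0.014 -0.095  0.069] op 0.0239 gf 50.0
on 1 tare -0.015 t36.17 p [0.5506 0.1287 0.3161] yaw 153.59 F [-0.36 -0.19 -2.1 ] M [ 0.035 -0.133  0.003] op 0.0238 gf 50.0
home 1 rot 64 tq 0.202 twist 0.34 screw~1.37
hold tq 0.204
 t42.51 p [0.5506 0.1287 0.3162] yaw 89.60 F [ 4.64  1.92 -4.25] M [ 0.592 -1.163  0.117] op 0.0237 gf 50.0
off t43.65 p [0.5505 0.1286 0.3524] yaw 120.57 F [-0.42  0.56 -2.28] M [ 0.014 -0.101  0.016] op 0.0239 gf 50.0
on 3 tare -0.009 t45.64 p [ 0.4845 -0.0028  0.3162] yaw 158.17 F [ 0.28  0.04 -2.02] M [ 0.051 -0.127 -0.032] op 0.0233 gf 50.0
home 3 rot 84 tq 0.227 twist 0.38 screw~1.59
hold tq 0.220
 t53.56 p [ 0.4845 -0.0028  0.3163] yaw 74.17 F [ 2.96  2.78 -3.52] M [ 0.685 -1.097  0.222] op 0.0236 gf 50.0
off t54.70 p [ 0.4844 -0.0028  0.3522] yaw 105.15 F [ 0.73  0.25 -1.98] M [-0.04  -0.125 -0.012] op 0.0238 gf 50.0
```

View pics/m1.png

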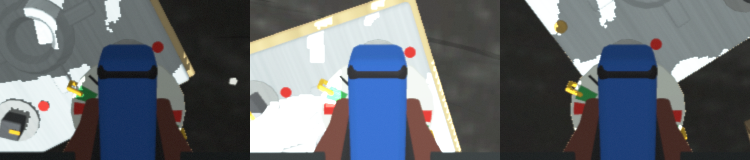

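m1: the pointers stand on the green in all three views. Returning the wrench.

```bash
python3 - <<'E'
from h import *
P=(.4553,.3408)
r.reach([*P,ZT],[180,0,181.8])
r.servo_line([*P,.318],speed=.1); s=st('entering')
if s['contact_force'][2]<5:
    r.servo_line([*P,ZG+.0007],speed=.08); st('down')
    r.let_go(); r.servo_line([*P,.37],speed=.15); r.wait(.4); st('up')
snap('wrist','w6.png')
E
```

```text
entering t56.49 p [0.4555 0.3403 0.3176] yaw -178.25 F [-0.21  0.14 -2.03] M [ 0.078 -0.183  0.005] op 0.0239 gf 50.0
down t57.07 p [0.4551 0.3407 0.283 ] yaw -178.20 F [-0.71 -0.65 -0.83] M [-0.059  0.016 -0.018] op 0.0239 gf 50.0
up t59.27 p [0.4553 0.3408 0.3695] yaw -178.20 F [-0.4   0.55  0.48] M [ 0.034 -0.15  -0.011] op 0.0882 gf 0.0
```

View pics/w6.png

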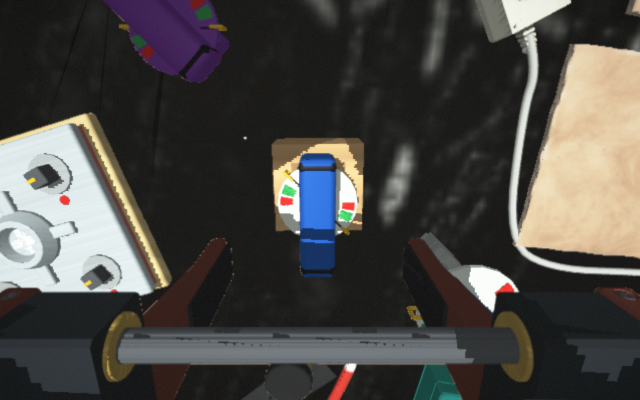

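w6: the wrench stands upright in the holder with its bar at (318,215), released, and the fingers are clear.

```bash
python3 -c "
from station import r
print(r.hand_in())"
```

```text
the job is handed in; nothing more can be done
None
```

I handed the job in at about 59 s of the 72 s allowed: by torque reading and pointer, all four screws were turned home in the green (order 4, 2, 1, 3; twist 0.34–0.38 rad), and the wrench stands released in its holder; the hand-in returned no verdict.

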